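# Restock the empty cells of the scrubber crate

### The job

Restock the field crate: find the cells that hold nothing and stand one full-length spare cartridge upright on the floor of each; one spare hangs by its eye on the hook stand and has to be lifted up and off the hook, the other stands on the bench. A cell with a short cartridge down inside it is already taken. Lower the spares in rather than dropping them, and leave the cartridges already in the crate, the cracked flask, the brass cap, the gasket and the bin with its flap as they are.

Things in the scene. Friction and masses are not known exactly. Their poses are not given: they have to be found in the camera images.
- crate: grey plastic field crate fixed to the bench, 242 (its x) x 164 (its y) x 66 mm high, with six square cells, 3 along x and 2 along y, at 78 mm pitch; cells 70 mm wide inside and 58 mm deep, walls 8 mm, floor 8 mm thick. Origin: centre of the underside. Four cells, different ones each time, already hold a cartridge; two are empty
- cell0 (a point): centre of the floor of one crate cell (8 mm above the bench), at -78, -39 mm along the crate's x, y; axes as the crate's
- cell1 (a point): centre of the floor of one crate cell (8 mm above the bench), at -78, +39 mm along the crate's x, y; axes as the crate's
- cell2 (a point): centre of the floor of one crate cell (8 mm above the bench), at +0, -39 mm along the crate's x, y; axes as the crate's
- cell3 (a point): centre of the floor of one crate cell (8 mm above the bench), at +0, +39 mm along the crate's x, y; axes as the crate's
- cell4 (a point): centre of the floor of one crate cell (8 mm above the bench), at +78, -39 mm along the crate's x, y; axes as the crate's
- cell5 (a point): centre of the floor of one crate cell (8 mm above the bench), at +78, +39 mm along the crate's x, y; axes as the crate's
- cart_a: full-length yellow cartridge, 132 mm high: round body 56 mm across, 80 mm high; on it a rigid upright eye 32 mm wide (its y), 14 mm thick (its x), opening along x 16 mm wide, from 80 to 116 mm over the underside, then a 16 mm bar. Origin: centre of underside, z up. 0.15-0.31 kg. Stands in some cell of the crate from the start, at any yaw
- cart_b: full-length yellow cartridge, 132 mm high: round body 56 mm across, 80 mm high; on it a rigid upright eye 32 mm wide (its y), 14 mm thick (its x), opening along x 16 mm wide, from 80 to 116 mm over the underside, then a 16 mm bar. Origin: centre of underside, z up. 0.15-0.31 kg. Stands in some cell of the crate from the start, at any yaw
- cart_c: full-length yellow cartridge, 132 mm high: round body 56 mm across, 80 mm high; on it a rigid upright eye 32 mm wide (its y), 14 mm thick (its x), opening along x 16 mm wide, from 80 to 116 mm over the underside, then a 16 mm bar. Origin: centre of underside, z up. 0.15-0.31 kg. Stands in some cell of the crate from the start, at any yaw
- stub: short yellow cartridge, round, 56 mm across, 42 mm high with a 20 mm boss on top up to 52 mm, no eye; sits in some cell, lower than the cell walls. Origin: centre of the underside
- spare_hung: full-length yellow cartridge, 132 mm high: round body 56 mm across, 80 mm high; on it a rigid upright eye 32 mm wide (its y), 14 mm thick (its x), opening along x 16 mm wide, from 80 to 116 mm over the underside, then a 16 mm bar. Origin: centre of underside, z up. 0.15-0.31 kg. Hangs by its eye on the hook of the stand, its underside 78 mm over the bench, its x along the hook
- spare_standing: full-length yellow cartridge, 132 mm high: round body 56 mm across, 80 mm high; on it a rigid upright eye 32 mm wide (its y), 14 mm thick (its x), opening along x 16 mm wide, from 80 to 116 mm over the underside, then a 16 mm bar. Origin: centre of underside, z up. 0.15-0.31 kg. Stands upright on the open bench at any yaw, with flask, cap and gasket about 90 mm from it (centre to centre)
- stand: fixed steel hook stand. Origin: on the bench below the hanging spare. Base 125 x 90 x 12 mm; post 16 mm thick, 207 mm high, 85 mm to +x. From it an 8 mm rod, axis 190 mm high, runs along -x to 22 mm past the origin, then up at 45 degrees to the tip. To free the spare raise it 12 to 28 mm (best 20), then move it at least 60 mm along the stand's -x
- hook_tip (a point): end of the hook rod's axis, 34 mm to -x of the stand's origin and 202 mm high (the round end stands 4 mm higher); axes as the stand's
- flask: cracked glass gas-sampling flask, loose, upright, fragile: body 72 mm across to 80 mm high, tapering to a 20 mm neck, 200 mm high; a level tap crosses the neck 150 mm up, along its y from -20 to +30 mm, up to 18 mm thick. Origin: centre of the underside. Bystander
- cap: round brass cap, 62 mm across, 45 mm high. Origin: centre of the underside. Bystander
- gasket: graphite gasket disc lying flat, 86 mm across, 8 mm thick. Origin: centre of the underside. Bystander
- bin: steel bench-top waste bin with a spring flap in its top, fixed, 134 (x) x 114 (y) x 230 mm high, on one side of the crate towards its far end. Origin: centre of the underside. Bystander
- flap (a joint): angle of the bin's spring-loaded flap, rad: 0 shut, positive pushed in
Things that resemble listed ones, but are neither listed nor needed, are in the scene too. What is shaped like the spare_hung but purple is not meant.

How it is judged (in metres and radians):
At the end, for the whole second after the job is handed in: Each spare stands released, at rest and upright (0.1 rad) in a cell, underside within 6 mm of its floor and 14 mm of its centre; the four first cartridges are within 20 mm, the flask (upright to 0.2 rad), cap and gasket within 30 mm of their starts; the bin flap is shut (under 0.3 rad) (((horizontal distance between spare_hung and cell0 below 0.014 m and z of spare_hung in the frame of cell0 below 0.006 m) or (horizontal distance between spare_hung and cell1 below 0.014 m and z of spare_hung in the frame of cell1 below 0.006 m) or (horizontal distance between spare_hung and cell2 below 0.014 m and z of spare_hung in the frame of cell2 below 0.006 m) or (horizontal distance between spare_hung and cell3 below 0.014 m and z of spare_hung in the frame of cell3 below 0.006 m) or (horizontal distance between spare_hung and cell4 below 0.014 m and z of spare_hung in the frame of cell4 below 0.006 m) or (horizontal distance between spare_hung and cell5 below 0.014 m and z of spare_hung in the frame of cell5 below 0.006 m)) and angle between each of spare_hung, spare_standing's own z axis and vertical below 0.1 rad and linear speed of each of spare_hung, spare_standing below 0.02 m/s and ((horizontal distance between spare_standing and cell0 below 0.014 m and z of spare_standing in the frame of cell0 below 0.006 m) or (horizontal distance between spare_standing and cell1 below 0.014 m and z of spare_standing in the frame of cell1 below 0.006 m) or (horizontal distance between spare_standing and cell2 below 0.014 m and z of spare_standing in the frame of cell2 below 0.006 m) or (horizontal distance between spare_standing and cell3 below 0.014 m and z of spare_standing in the frame of cell3 below 0.006 m) or (horizontal distance between spare_standing and cell4 below 0.014 m and z of spare_standing in the frame of cell4 below 0.006 m) or (horizontal distance between spare_standing and cell5 below 0.014 m and z of spare_standing in the frame of cell5 below 0.006 m)) and distance of each of cart_a, cart_b, cart_c, stub from where it was at the start of the episode below 0.02 m and distance of each of flask, cap, gasket from where it was at the start of the episode below 0.03 m and angle between flask's own z axis and vertical below 0.2 rad and value of joint flap below 0.3 rad); the robot touches nothing.
It fails at once if a cartridge that was in the crate at the start (full-length or short) is lifted out or moved more than 20 mm (distance of any of cart_a, cart_b, cart_c, stub from where it was at the start of the episode above 0.02 m).
It fails at once if the cracked flask is moved more than 30 mm or tipped by more than 0.35 rad (distance of flask from where it was at the start of the episode above 0.03 m or angle between flask's own z axis and vertical above 0.35 rad).
It fails at once if the brass cap or the gasket is moved more than 30 mm (distance of any of cap, gasket from where it was at the start of the episode above 0.03 m).
It fails at once if the bin's flap is pushed in by more than 0.3 rad (value of joint flap above 0.3 rad).
It fails at once if a spare is let go above the crate with its underside more than 25 mm over the cell floor ((contact force between the fingers and spare_hung below 0.1 N and z of spare_hung in the frame of crate above 0.033 m and horizontal distance between spare_hung and crate below 0.12 m) or (contact force between the fingers and spare_standing below 0.1 N and z of spare_standing in the frame of crate above 0.033 m and horizontal distance between spare_standing and crate below 0.12 m)).
It also fails if it takes over 64 s, if anything falls off the work surface, if the arm or the gripper's body presses on something with over 40 N, if the wrist force passes 120 N, or if a joint passes its speed limit or range.

### The arm

A 7-joint arm with a two-finger parallel gripper is mounted at the origin on the work surface. World frame = base frame: x ahead of the robot, y to its left, z up, the work surface at z = 0. Lengths are in mm, angles in rad, forces in N, time in s.
With the tool pointing down it reaches from about 425 to 1025 mm from the base axis. Payload 3.6 kg.
Tool frame: the origin (TCP) lies on the centre line of the jaws, within the pads' length; the fingertips stand 25 mm ahead of it and the grasp point (between the pads) lies 6 mm ahead of it; z points along the fingers, y is the line along which they close (so a half turn about z gives the same grasp; the last joint's range is limited). The gripper opens to 85 mm and grips with 20 to 120 N. Pads are 22 mm wide; open, the fingers measure 114 mm over their backs; the gripper's body (76 mm by 85 mm) begins 54 mm behind the grasp point. The pads swing forward as they close: fully open they stand 13 mm farther back than shut.
Start: joints at [-1.409, 0.591, 0.048, 1.609, -0.033, 0.943, -0.034], TCP at [182.732, 701.597, 256.302] pointing down, gripper open.
Joint ranges: [-2.69, 2.69], [-0.47, 2.24], [-1.27, 1.36], [0.19, 2.51], [-1.53, 4.68], [0.08, 2.07], [-3.09, 3.09]. Speed limits (rad/s): [2.57, 2.57, 3.14, 3.14, 3.14, 3.14, 3.14].

### API

Orientations are given as [roll, pitch, yaw] about the fixed x, y, z axes, in that order (R = Rz(yaw) Ry(pitch) Rx(roll)).
In Python, from workcell import env gives the robot as it stands.
- The arm moves only by the tool move_arm, never from a script. Its argument "increments" is a list of rows, each a list of 4 numbers: the shift along the tool's x, y, z in m, then the turn about the tool's z in rad. In form: [[dx, dy, dz, yaw], ...]. A call has 1 to 20 rows; each row is the pose to reach, as a shift and turn from the pose commanded when the call began, along the tool's axes at that moment; what a row does not reach only later rows make up. A row lasts 1/12 s, in which the tool goes at most 41.7 mm and 7.16 degrees, less where a joint would pass 70% of its speed; a pose out of reach is approached as far as the arm can. A call with a gripper value outside its range is refused whole. "claw" is the closure, from -1 (fully open) to 1 (shut), set as the call begins (left out, the last holds). The fingers move at their own pace and stop on an object; "newtons" is the grip in N (left out, the last holds). Time passes only in rows, so rows that repeat a pose let the fingers close. It gives the time, the measured TCP pose, the force, the opening and the grip force at its end, in the units of the state.
- env.observe(): the state, without advancing time (a new reading comes with each control period).
- env.camera(name): name is "side" or "top"; returns a dict with "frame" (400x640x3 uint8, red, green, blue), "fx", "fy", "cx", "cy" (pixels), "rvec" (rotation vector, rad) and "tvec" (3), from world to camera coordinates, as OpenCV has them. Camera axes: x right, y down, z forward; pixel columns grow to the right and rows downward; lengths in mm; the calibration is good to about 2 mm. A picture is of the moment at which its call begins. There is no depth.
- env.finish_job(): hands the job in; it is judged then, once.
The state is a dict: "t": time; "joint_positions": joint angles; "qvel": joint speeds; "effort": joint torques, N m; "tcp_pos": TCP position; "tcp_rot": TCP orientation; "ft_force": force on the tool from outside, world axes, zero at the start; "torque": the same for the moment, N m; "finger_gap": opening from 0.0 (shut) to 1.0 (fully open); "gripper_force": force on a finger pad.
Only numpy, scipy, OpenCV 4.12 (cv2) and the standard library are available. Lean on these libraries where they do the work, as an engineer would, in place of code of your own. Each camera call takes 0.05 s, during which the arm holds its last target. There are 200 camera calls.

## Working session

There is one attempt and no reset: what is moved stays moved. The work goes in short steps, Python scripts to look and compute and a tool call to move; the robot and the scene stay as the last step left them, time stands still between calls to the robot, and variables do not carry over. Pictures are saved under pics/ and viewed, at most 12 in all, crops included, and the job is handed in when it is done.

Besides the shell and the picture viewer there is one more tool, called after "Request:" as a command line: name --pt "numbers of a row" for each row, then --argument value for the rest. move_arm: Moves the arm, as the interface text tells. Its arguments: {"type":"object","properties":{"increments":{"type":"array"},"claw":{"type":"number"},"newtons":{"type":"number"}},"required":["increments"]}

```bash
mkdir -p pics; cat > h.py <<'E'
import numpy as np, cv2
from workcell import env
def shot(n,save=None):
    c=env.camera(n); 
    if save: cv2.imwrite('pics/'+save,c['frame'][:,:,::-1])
    return c
def P(c):
    R=cv2.Rodrigues(np.array(c['rvec'],float))[0]; t=np.array(c['tvec'],float).ravel(); return R,t
def ray(c,u,v):
    R,t=P(c); d=R.T@np.array([(u-c['cx'])/c['fx'],(v-c['cy'])/c['fy'],1.]); return -R.T@t,d
def onz(c,u,v,z):
    o,d=ray(c,u,v); return o+d*(z-o[2])/d[2]
def proj(c,p):
    R,t=P(c); q=R@np.array(p,float)+t; return np.array([c['fx']*q[0]/q[2]+c['cx'],c['fy']*q[1]/q[2]+c['cy']])
E
python3 - <<'E'
from h import *
for n in('top','side'):
    c=shot(n,n+'0.png'); R,t=P(c); print(n,c['fx'],c['fy'],c['cx'],c['cy'],-R.T@t,R[2])
s=env.observe();print({k:s[k] for k in('t','tcp_pos','tcp_rot','finger_gap')})
E
```

```text
top 371.4470875851885 371.4470875851885 312.4542632039224 203.01527413452493 [ 399.75959388  -31.66256929 1120.49587709] [ 1.35608491e-01 -2.42839689e-04 -9.90762473e-01]
side 459.7418872302742 459.7418872302742 320.31075336411647 200.3225886772864 [  453.44207443 -1027.37786578  1206.78253818] [ 0.05553635  0.68391445 -0.72744536]
{'t': 0.1, 'tcp_pos': array([182.54014183, 700.91025075, 255.25059363]), 'tcp_rot': array([-3.13954374e+00,  8.88460983e-05,  2.88684803e+00]), 'finger_gap': 1.0012742553265939}
```

View pics/top0.png

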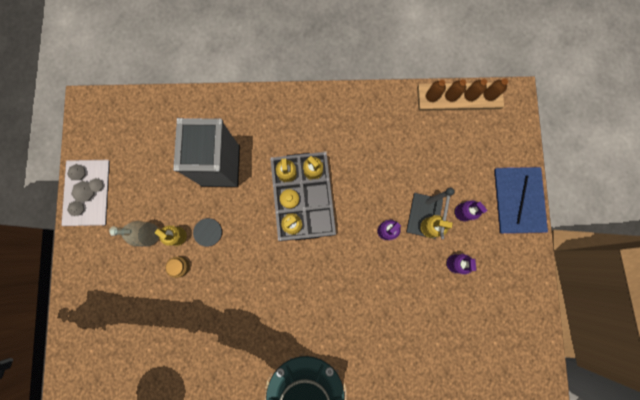

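View pics/side0.png

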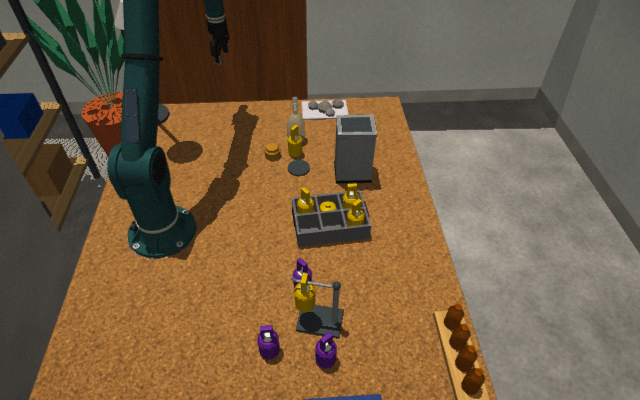

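The top view shows the crate at (303,195). Its empty cells are at (316,195) and (320,220), and the stub is at (289,198). Yellow spares are at (168,234), next to the flask (135,232), cap (176,267) and gasket (207,232), and at (435,227) on the hook. Lookalikes are the purple ones at (389,229), (470,210) and (462,263), the yellow cartridges in the crate at (286,168), (313,166) and (291,223), and the stub. I choose the yellow ones at (168,234) and (435,227), and check both in a close crop.

```bash
python3 - <<'E'
from h import *
T=cv2.imread('pics/top0.png');S=cv2.imread('pics/side0.png')
def tile(I,u,v,w=44,h=44): return cv2.resize(I[v-h:v+h,u-w:u+w],(264,264),interpolation=cv2.INTER_CUBIC)
a=np.hstack([tile(T,303,196,48,48),tile(T,170,238),tile(T,440,222)])
b=np.hstack([tile(S,331,215),tile(S,293,145,36,36)if 1 else 0,tile(S,316,297,36,36)])
cv2.imwrite('pics/crop.png',np.vstack([a,b]))
for n,I in(('top',T),('side',S)):
    hsv=cv2.cvtColor(I,cv2.COLOR_BGR2HSV)
    m=cv2.inRange(hsv,(20,150,60),(34,255,255))
    k,l,st,ce=cv2.connectedComponentsWithStats(m)
    for i in range(1,k):
        if st[i][4]>15: print(n,'Y',st[i],ce[i].round(1))
    m=cv2.inRange(hsv,(125,100,30),(150,255,255))
E
```

```text
top Y [303 157  20  22 288] [313.1 167.6]
top Y [276 159  20  22 298] [285.7 170.4]
top Y [280 190  19  18 273] [289.  198.4]
top Y [282 214  20  20 255] [291.3 223.3]
top Y [421 216  32  22 411] [433.8 225.8]
top Y [155 226  32  19 421] [171.7 235.3]
side Y [287 125  16  32 349] [294.5 142.4]
side Y [343 183  22  43 583] [352.9 205.9]
side Y [297 187  17  27 308] [305.1 201.9]
side Y [319 201  17  10 142] [327.3 205.7]
side Y [294 273  22  39 559] [304.2 295.1]
```

View pics/crop.png

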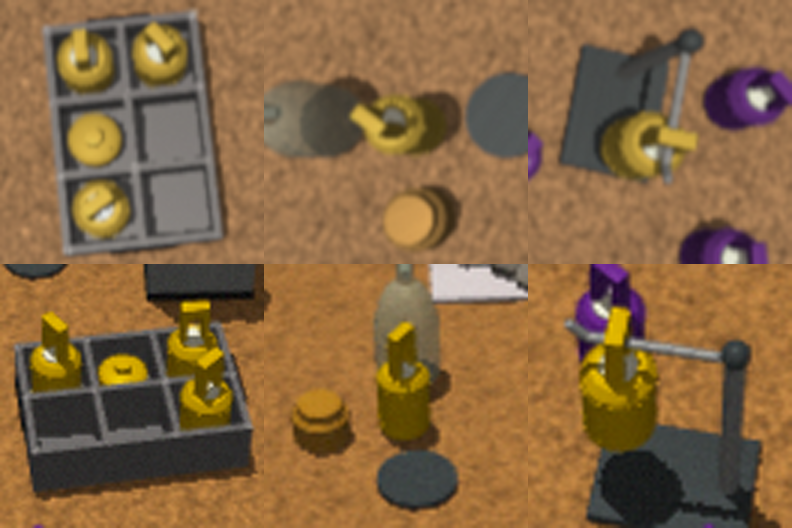

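The crop confirms both chosen spares are yellow with eyes, one on the hook rod and one by the flask. The two empty cells are on the −y side of the crate, middle and near rows. Next I measure positions and zoom in on the eyes for yaw.

```bash
python3 - <<'E'
from h import *
T=cv2.imread('pics/top0.png');S=cv2.imread('pics/side0.png')
c=shot('top');s=shot('side')
def tri(a,b):
    o1,d1=ray(c,*a);o2,d2=ray(s,*b);d1/=np.linalg.norm(d1);d2/=np.linalg.norm(d2)
    k=np.linalg.lstsq(np.c_[d1,-d2],o2-o1,rcond=None)[0];p,q=o1+k[0]*d1,o2+k[1]*d2
    return ((p+q)/2).round(1),np.linalg.norm(p-q).round(1)
# crate corners: grey/white? rough top-rim corners
cor=[np.array(x)/2.75+[255,148] for x in((45,28),(196,12),(222,238),(67,252))]
W=np.array([onz(c,*x,66)[:2] for x in cor]);print('crate',W.round(0).tolist(),W.mean(0),[np.linalg.norm(W[i]-W[i-1]).round(0) for i in range(4)])
ax=(W[1]+W[0]-W[2]-W[3]);ay=W[0]+W[3]-W[1]-W[2];print('yaw',np.arctan2(ax[1],ax[0]),np.arctan2(-ay[0],ay[1]))
print('posttop',onz(c,450,191.3,207),'tip',onz(c,442.7,238,204))
print('hung bar',tri((446,224),(305,275.7)),'stand bar',tri((161.5,234),(294.6,127.8)))
# stub centre & base-of-spare
print('stub',onz(c,288.9,198.2,52))
def big(I,u,v,r,n=400): return cv2.resize(I[v-r:v+r,u-r:u+r],(n,n//1),interpolation=cv2.INTER_NEAREST)
img=np.vstack([np.hstack([big(T,168,235,20,300),big(T,440,222,25,300)]),np.hstack([big(S,294,142,20,300),big(S,310,290,25,300)])])
cv2.imwrite('pics/big.png',img)
E
```

```text
crate [[678.0, 85.0], [693.0, -75.0], [453.0, -96.0], [441.0, 64.0]] [566.24637961  -5.58569843] [np.float64(238.0), np.float64(161.0), np.float64(241.0), np.float64(160.0)]
yaw 0.0885631205165486 0.07902964853725328
posttop [ 547.3544619  -374.98263728  207.        ] tip [ 432.04791534 -350.06766372  204.        ]
hung bar (array([ 468.4, -357.1,  213.4]), np.float64(5.7)) stand bar (array([462.9, 374.6, 123.6]), np.float64(4.7))
stub [561.51987729  36.30231716  52.        ]
```

View pics/big.png

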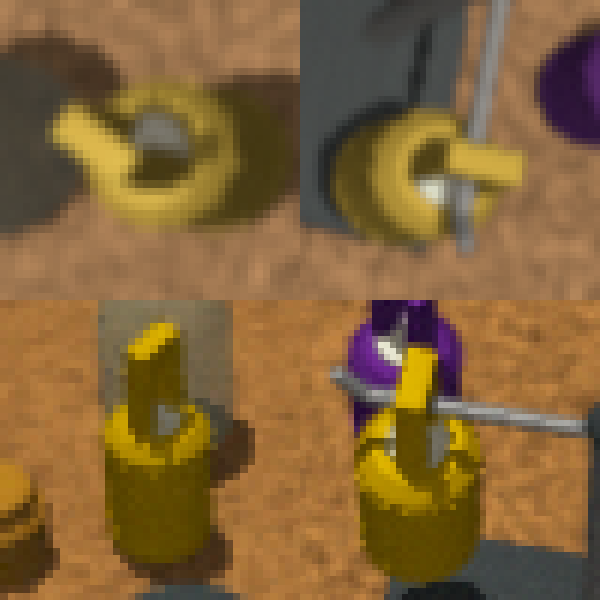

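```bash
cat >> h.py <<'E'
E
python3 - <<'E'
from h import *
c=shot('top');s=shot('side')
print('stand top',onz(c,160,233.2,132)[:2],'side',onz(s,293.9,127,132)[:2])
a,b=onz(c,155.9,230.2,132),onz(c,164.2,236.9,132);d=b-a;print('len',np.linalg.norm(d),'dir',np.arctan2(d[1],d[0]))
p=[onz(s,274+x/7.5-.5,122+y/7.5-.5,132) for x,y in((169,30),(136,53))];d=p[1]-p[0];print('side dir',np.linalg.norm(d),np.arctan2(d[1],d[0]))
print('hung top',onz(c,445.3,224,210)[:2],'side',onz(s,304,277.5,210)[:2])
p=[onz(c,415+x/6-.5,197+y/6-.5,210) for x,y in((147,160),(223,170))];d=p[1]-p[0];print('dir',np.linalg.norm(d),np.arctan2(d[1],d[0]))
# body circles: mask and bottom/outline: body top ring centre z=80 / hung z=158
for nm,(u,v),z in(('stand',(163,158),80),('hung',(400-300,175),158)):
    o,sc=((148,215),7.5) if nm=='stand' else ((415,197),6)
    print(nm,'ringcentre',onz(c,o[0]+u/sc-.5,o[1]+v/sc-.5,z)[:2])
# rod: post end and bend, z=190
p=[onz(c,415+x/6-.5,197+y/6-.5,190) for x,y in((200,0),(178,135))];d=p[1]-p[0];print('rod',p,'dir',np.arctan2(d[1],d[0]))
# flask, cap, gasket, side view centroid
print('gasket',onz(c,207.5,232,8)[:2],'cap',onz(c,175.5,267,45)[:2])
# crate cells from side view rim corners
o=(331-44,215-44);q=[(15,345-264),(213,322-264),(252,435-264-0),(33,455-264)]
print('side cr',[onz(s,o[0]+x/3-.5,o[1]+y/3-.5,66)[:2].round() for x,y in q])
E
```

```text
stand top [462.20503043 375.01397175] side [462.60514366 369.10206777]
len 29.13682201839815 dir -2.2470330827923077
side dir 24.724570139879585 -2.3381136928698463
hung top [ 465.8909961  -356.65529188] side [ 468.50389785 -359.88253009]
dir 31.116092130013705 -1.7227247826983998
stand ringcentre [458.36336142 370.32825753]
hung ringcentre [ 466.07678381 -338.33147296]
rod [array([ 536.88007111, -374.95839117,  190.        ]), array([ 479.96263288, -361.80857382,  190.        ])] dir 2.914543206663384
gasket [470.79622664 283.8700257 ] cap [370.31390263 363.01157236]
side cr [array([443.,  64.]), array([674.,  87.]), array([694., -85.]), array([458., -98.])]
```

```bash
cat >> h.py <<'E'
def plan(x,y,z,yaw):
    s=env.observe();p=s['tcp_pos'];w=s['tcp_rot'][2];d=np.array([x,y,z])-p
    dy=(w-yaw+np.pi)%(2*np.pi)-np.pi
    print('t',round(s['t'],2),'inc',np.round([ (np.cos(w)*d[0]+np.sin(w)*d[1])/1e3,(np.sin(w)*d[0]-np.cos(w)*d[1])/1e3,-d[2]/1e3,dy],4),'rows',np.ceil(max(np.linalg.norm(d)/41.7,abs(dy)/.125)))
E
python3 - <<'E'
from h import *
plan(461.5,372,270,2.43)
c=shot('top')
for q in(((136,103),(202,95),(208,160),(142,167)),((147,178),(208,170),(213,232),(152,240))):
    W=np.array([onz(c,255+x/2.75-.5,148+y/2.75-.5,66)[:2] for x,y in q]);print(W.round(0).tolist(),W.mean(0))
print('bin',[onz(c,u,v,230)[:2].round() for u,v in((177,120),(222,119),(222,164),(181,167))])
E
```

```text
t 0.3 inc [-0.3529 -0.2485 -0.0141  0.4569] rows 11.0
[[597.0, -8.0], [604.0, -78.0], [535.0, -82.0], [529.0, -14.0]] [566.55916324 -45.56168875]
[[518.0, -19.0], [525.0, -82.0], [460.0, -86.0], [453.0, -23.0]] [489.15737577 -52.18423724]
bin [array([738., 302.]), array([738., 190.]), array([623., 188.]), array([617., 289.])]
```

Request:
move_arm --pt "-0.353 -0.2485 -0.014 0.457" --pt "-0.353 -0.2485 -0.014 0.457" --pt "-0.353 -0.2485 -0.014 0.457" --pt "-0.353 -0.2485 -0.014 0.457" --pt "-0.353 -0.2485 -0.014 0.457" --pt "-0.353 -0.2485 -0.014 0.457" --pt "-0.353 -0.2485 -0.014 0.457" --pt "-0.353 -0.2485 -0.014 0.457" --pt "-0.353 -0.2485 -0.014 0.457" --pt "-0.353 -0.2485 -0.014 0.457" --pt "-0.353 -0.2485 -0.014 0.457" --pt "-0.353 -0.2485 -0.014 0.457" --pt "-0.353 -0.2485 -0.014 0.457" --pt "-0.353 -0.2485 -0.014 0.457" --pt "-0.353 -0.2485 -0.014 0.457" --pt "-0.353 -0.2485 -0.014 0.457" --claw -0.4

```text
t: 1.68
tcp_pos: [460.3, 374.0, 270.2]
tcp_rot: [-3.142, -0.001, 2.433]
ft_force: [-0.3, 0.3, 1.3]
finger_gap: 0.702
gripper_force: 0.0
```

```bash
python3 - <<'E'
from h import *
plan(461.5,372,180,2.43);plan(461.5,372,116,2.43);s=env.observe();print(s['tcp_pos'],s['finger_gap'])
T=shot('top','t1.png')['frame'];S=shot('side','s1.png')['frame']
a=cv2.resize(T[195:275,120:220],(400,320),interpolation=2);b=cv2.resize(S[70:190,245:345],(400,480),interpolation=2)
I=np.zeros((480,800,3),'u1');I[:320,:400]=a;I[:,400:]=b;cv2.imwrite('pics/v1.png',I[:,:,::-1])
E
```

```text
t 1.68 inc [-0.0022 -0.0007  0.0902  0.0034] rows 3.0
t 1.68 inc [-0.0022 -0.0007  0.1542  0.0034] rows 4.0
[460.28309038 374.02269084 270.17003591] 0.7021986292335467
```

View pics/v1.png

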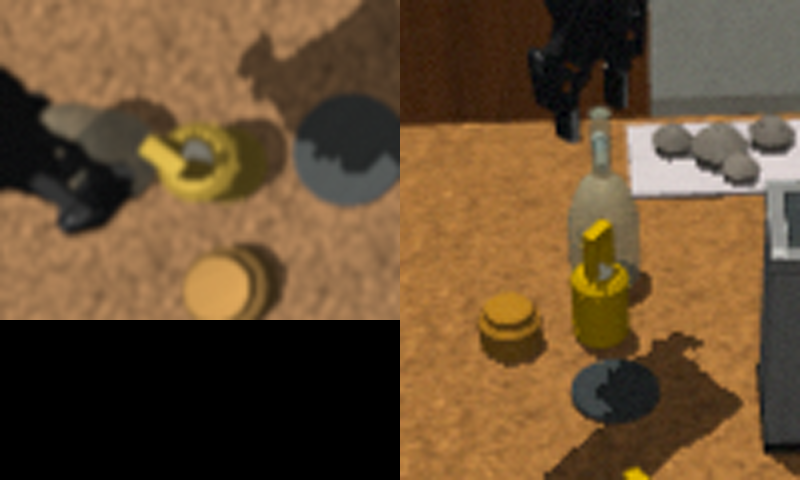

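The open fingers hang over the spare at (600,230) of the crop and the flask stands clear behind it. The spare and its neighbours are untouched, so I descend.

Request:
move_arm --pt "-0.002 -0.001 0.03 0" --pt "-0.002 -0.001 0.06 0" --pt "-0.002 -0.001 0.085 0" --pt "-0.002 -0.001 0.105 0" --pt "-0.002 -0.001 0.12 0" --pt "-0.002 -0.001 0.135 0" --pt "-0.002 -0.001 0.147 0" --pt "-0.002 -0.001 0.154 0" --pt "-0.002 -0.001 0.154 0" --pt "-0.002 -0.001 0.154 0"

```text
t: 2.62
tcp_pos: [462.6, 370.3, 116.4]
tcp_rot: [3.142, 0.0, 2.43]
ft_force: [-0.3, 0.5, 0.3]
finger_gap: 0.699
gripper_force: 0.0
```

Request:
move_arm --pt "0 0 0 0" --pt "0 0 0 0" --pt "0 0 0 0" --pt "0 0 0 0" --pt "0 0 0 0" --pt "0 0 0 0" --claw 1 --newtons 50

```text
t: 3.12
tcp_pos: [463.5, 370.8, 117.4]
tcp_rot: [3.139, 0.0, 2.43]
ft_force: [-0.3, -0.9, 5.4]
finger_gap: 0.368
gripper_force: 50.1
```

The gap of 0.37 × 85 mm ≈ 32 mm matches the eye width, so the spare is held. Lift.

Request:
move_arm --pt "0 0 -0.01 0" --pt "0 0 -0.03 0" --pt "0 0 -0.055 0" --pt "0 0 -0.085 0" --pt "0 0 -0.115 0" --pt "0 0 -0.145 0" --pt "0 0 -0.16 0" --pt "0 0 -0.17 0" --pt "0 0 -0.17 0"

```text
t: 3.87
tcp_pos: [462.9, 370.2, 288.2]
tcp_rot: [3.139, 0.0, 2.43]
ft_force: [0.4, 0.1, -2.6]
finger_gap: 0.369
gripper_force: 50.1
```

```bash
python3 - <<'E'
from h import *
plan(475,150,287,1.9);plan(568,-45.2,287,1.75)
E
```

```text
t 3.87 inc [-0.153  -0.1588  0.0012  0.5297] rows 6.0
t 3.87 inc [-0.351  -0.2459  0.0012  0.6797] rows 11.0
```

Request:
move_arm --pt "-0.01 -0.01 0 0.04" --pt "-0.03 -0.031 0 0.1" --pt "-0.05 -0.052 0 0.17" --pt "-0.071 -0.074 0 0.25" --pt "-0.092 -0.095 0 0.32" --pt "-0.112 -0.116 0 0.39" --pt "-0.133 -0.138 0 0.46" --pt "-0.153 -0.159 0 0.53" --pt "-0.173 -0.168 0 0.545" --pt "-0.194 -0.177 0 0.56" --pt "-0.215 -0.186 0 0.58" --pt "-0.236 -0.195 0 0.6" --pt "-0.257 -0.204 0 0.62" --pt "-0.279 -0.214 0 0.64" --pt "-0.3 -0.224 0 0.66" --pt "-0.32 -0.232 0 0.68" --pt "-0.335 -0.239 0 0.68" --pt "-0.346 -0.244 0 0.68" --pt "-0.351 -0.246 0 0.68" --pt "-0.351 -0.246 0 0.68"

```text
t: 5.53
tcp_pos: [566.9, -47.0, 285.2]
tcp_rot: [-3.139, 0.0, 1.747]
ft_force: [0.3, 0.1, -3.2]
finger_gap: 0.373
gripper_force: 50.2
```

Request:
move_arm --pt "0 0 0 0" --pt "0 0 0 0" --pt "0 0 0 0"

```text
t: 5.78
tcp_pos: [567.2, -44.0, 286.1]
tcp_rot: [-3.141, -0.001, 1.752]
ft_force: [-0.7, 0.6, -2.3]
finger_gap: 0.369
gripper_force: 50.2
```

```bash
python3 - <<'E'
from h import *
T=shot('top','t2.png')['frame'];S=shot('side','s2.png')['frame']
a=cv2.resize(T[120:260,255:355],(400,560),interpolation=2);b=cv2.resize(S[110:250,285:385],(400,560),interpolation=2)
cv2.imwrite('pics/v2.png',np.hstack([a,b])[:,:,::-1])
E
```

```text
(no output)
```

View pics/v2.png

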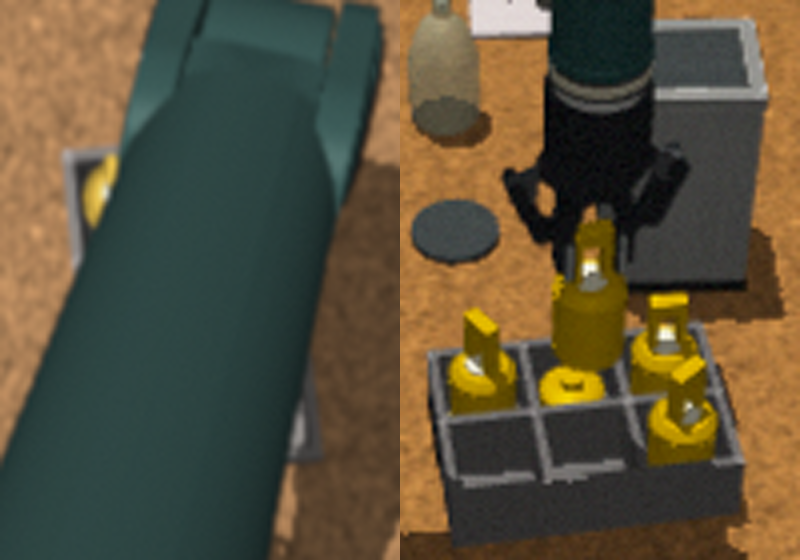

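The side view shows the spare hanging upright over the middle cell at (590,320), the wall junctions at (540,410) and (625,402), and everything else in place. The arm hides the top view, so I check alignment from the side picture.

```bash
python3 - <<'E'
from h import *
s=shot('side')
J=[onz(s,285+(x-400)/4-.5,110+y/4-.5,66)[:2] for x,y in((540,410),(625,402))];print('junctions',J,'centre',(J[0]+J[1])/2)
I=s['frame'];h=cv2.cvtColor(I,cv2.COLOR_RGB2HSV);m=cv2.inRange(h,(18,150,40),(36,255,255))
for r in range(180,206,2):
    k=np.flatnonzero(m[r,318:348])+318;print(r,k.min() if len(k) else 0,k.max() if len(k) else 0,end='; ')
p=env.observe()['tcp_pos'];b=p[2]-117.4
print('\naxis px mid-body',proj(s,[p[0],p[1],b+40]),'bottom nearest point',proj(s,[p[0],p[1]-28,b]))
for rr in (-28,28): print(proj(s,[p[0]+rr,p[1],b+40]))
E
```

```text
junctions [array([534.08378941,  -8.03608975]), array([605.69272103,  -3.42101619])] centre [569.88825522  -5.72855297]
180 323 341; 182 323 341; 184 323 347; 186 323 347; 188 323 347; 190 323 347; 192 323 347; 194 323 347; 196 323 347; 198 324 347; 200 325 347; 202 322 347; 204 320 347; 
axis px mid-body [331.65829245 189.13828685] bottom nearest point [332.08567795 204.74749888]
[322.51750049 189.53094106]
[340.77886392 188.74650124]
```

```bash
python3 - <<'E'
from h import *
s=shot('side');I=s['frame']
for u in (326,329,332,335,338): print(u,I[194:212,u,0].tolist())
p=env.observe()['tcp_pos'];b=p[2]-117.4
# eye-top edge: brightness down column
print([I[158:185,u,0].tolist() for u in (331,333)])
print('rim top body near/far', proj(s,[p[0],p[1]-28,b+80]),proj(s,[p[0],p[1]+28,b+80]),'u326 bottom',proj(s,[p[0]-18,p[1]-21.4,b]))
E
```

```text
326 [93, 93, 94, 91, 93, 96, 94, 136, 215, 226, 225, 209, 108, 139, 234, 238, 234, 115]
329 [99, 99, 98, 103, 98, 98, 98, 106, 148, 221, 224, 204, 94, 137, 228, 228, 197, 108]
332 [101, 101, 96, 100, 100, 100, 98, 100, 119, 195, 216, 215, 216, 217, 219, 209, 156, 106]
335 [100, 97, 102, 98, 95, 96, 99, 97, 75, 56, 97, 121, 174, 181, 175, 147, 111, 92]
338 [94, 91, 93, 89, 95, 95, 92, 89, 62, 59, 47, 48, 41, 46, 48, 74, 107, 73]
[[2, 11, 12, 33, 103, 149, 152, 154, 103, 103, 103, 102, 100, 101, 138, 170, 178, 209, 226, 230, 233, 118, 119, 116, 114, 102, 111], [10, 16, 33, 96, 154, 159, 168, 133, 100, 105, 114, 105, 97, 107, 136, 173, 177, 222, 236, 232, 117, 120, 119, 117, 115, 106, 107]]
rim top body near/far [332.88815339 186.37295652] [331.24617773 173.34716402] u326 bottom [326.10478597 203.48299097]
```

Request:
move_arm --pt "0 0 0.015 0" --pt "0 0 0.035 0" --pt "0 0 0.055 0" --pt "0 0 0.072 0" --pt "0 0 0.085 0" --pt "0 0 0.091 0" --pt "0 0 0.091 0" --pt "0 0 0.091 0"

```text
t: 6.65
tcp_pos: [568.0, -45.4, 195.6]
tcp_rot: [3.141, 0.0, 1.75]
ft_force: [-0.1, -0.7, -3.2]
finger_gap: 0.369
gripper_force: 50.2
```

```bash
python3 - <<'E'
from h import *
s=shot('side','s3.png');S=s['frame'];p=env.observe()['tcp_pos'];b=p[2]-117.4;print(p)
print('pred bottom near',proj(s,[p[0],p[1]-28,b]),'top bar',proj(s,[p[0],p[1],b+132]))
print('rim inner near wall mid',proj(s,[571,-80,66]),'L/R inner corners',proj(s,[536,-83,66]),proj(s,[606,-77,66]))
cv2.imwrite('pics/v3.png',cv2.resize(S[155:255,285:385],(600,600),interpolation=2)[:,:,::-1])
E
```

```text
[568.38882346 -45.51071522 196.09455393]
pred bottom near [331.57417066 224.00990522] top bar [331.98589528 188.95596484]
rim inner near wall mid [332.44465606 228.05259218] L/R inner corners [321.70025472 229.2838258 ] [343.13136844 226.82796932]
```

View pics/v3.png

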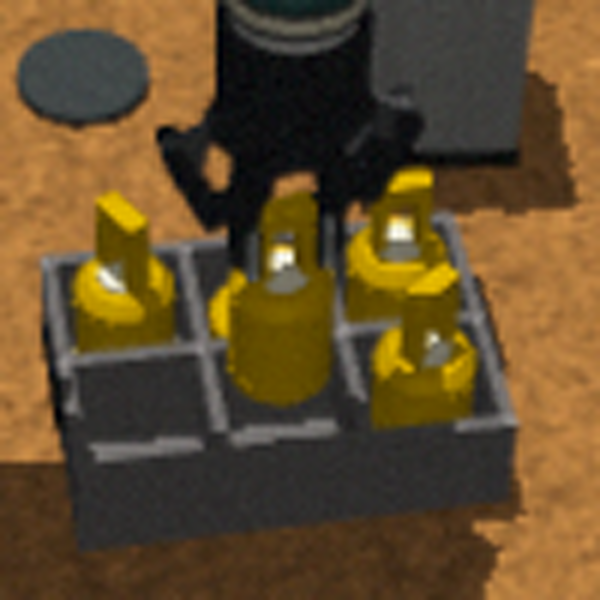

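The spare hangs centred left to right over the middle cell, with its bottom at (282,405). Light strips at (282,433) and (150,448) could be either rim or floor, so I check brightness profiles.

```bash
python3 - <<'E'
from h import *
a=cv2.imread('pics/side0.png')[:,:,1];b=cv2.imread('pics/s3.png')[:,:,1]
s=shot('side')
for u in(305,310,315,328,332,337):
    print(u,'0:',a[208:240,u].tolist(),'\n     3:',b[208:240,u].tolist())
C=np.array([567,-6.]);U=np.array([.9964,.085]);V=np.array([-.085,.9964])
for k,x in(('near',-78),('mid',0)):
    for y in(4,-4,-74,-82): print(k,y,proj(s,[*(C+x*U+(y)*V),66]).round(1),end=' ')
    print('front bottom',proj(s,[*(C+x*U-82*V),0]).round(1))
E
```

```text
305 0: [115, 73, 76, 75, 81, 96, 103, 53, 39, 40, 41, 45, 44, 44, 47, 40, 45, 43, 43, 48, 60, 109, 109, 106, 106, 69, 39, 43, 38, 43, 44, 47] 
     3: [122, 80, 79, 78, 80, 100, 107, 58, 46, 45, 44, 46, 44, 46, 43, 46, 45, 49, 44, 46, 65, 117, 108, 88, 43, 44, 46, 46, 45, 46, 42, 47]
310 0: [68, 71, 69, 72, 84, 104, 70, 42, 43, 40, 38, 42, 41, 42, 42, 45, 43, 42, 43, 51, 70, 110, 108, 108, 102, 42, 44, 43, 38, 43, 46, 44] 
     3: [75, 74, 76, 78, 90, 109, 73, 44, 43, 42, 48, 47, 47, 45, 44, 43, 45, 44, 45, 47, 75, 115, 106, 46, 47, 46, 46, 43, 43, 47, 43, 47]
315 0: [37, 38, 40, 56, 95, 98, 41, 42, 38, 44, 44, 45, 40, 45, 44, 45, 42, 47, 42, 58, 109, 106, 109, 104, 72, 39, 40, 43, 39, 42, 42, 47] 
     3: [41, 42, 43, 63, 97, 103, 47, 42, 48, 46, 43, 44, 46, 48, 47, 45, 46, 46, 49, 62, 116, 109, 75, 43, 48, 44, 44, 38, 45, 46, 43, 47]
328 0: [187, 190, 163, 105, 69, 47, 37, 46, 46, 40, 44, 45, 42, 40, 40, 37, 45, 62, 111, 106, 109, 107, 99, 39, 44, 40, 42, 46, 41, 42, 39, 42] 
     3: [80, 78, 79, 76, 78, 75, 74, 77, 75, 76, 73, 78, 77, 72, 50, 45, 46, 62, 113, 113, 102, 45, 49, 45, 45, 45, 46, 45, 43, 43, 45, 42]
332 0: [171, 160, 129, 101, 49, 44, 42, 42, 46, 37, 40, 44, 39, 45, 44, 48, 45, 61, 106, 110, 107, 103, 68, 44, 42, 45, 45, 42, 43, 41, 43, 44] 
     3: [91, 78, 81, 78, 77, 81, 78, 79, 74, 78, 77, 81, 76, 78, 64, 47, 48, 61, 113, 103, 46, 47, 47, 43, 44, 45, 42, 47, 45, 44, 46, 48]
337 0: [43, 75, 100, 71, 47, 43, 45, 42, 43, 42, 43, 43, 42, 40, 44, 46, 58, 108, 107, 108, 106, 99, 45, 44, 42, 43, 43, 45, 43, 43, 43, 39] 
     3: [73, 68, 77, 71, 71, 74, 73, 72, 72, 68, 70, 72, 67, 45, 47, 51, 65, 116, 113, 102, 46, 41, 43, 46, 46, 46, 45, 46, 45, 43, 46, 44]
near 4 [306.  212.8] near -4 [306.3 214.5] near -74 [309.2 230.7] near -82 [309.6 232.6] front bottom [309.7 245.3]
mid 4 [329.1 210.2] mid -4 [329.5 212. ] mid -74 [333.1 228. ] mid -82 [333.6 229.8] front bottom [333.  242.5]
```

```bash
python3 - <<'E'
from h import *
plan(570,-49.5,172,1.75)
E
```

```text
t 6.75 inc [-0.0042  0.0007  0.0243 -0.0001] rows 1.0
```

Request:
move_arm --pt "-0.002 0.001 0 0" --pt "-0.004 0.001 0 0" --pt "-0.004 0.001 0.003 0" --pt "-0.004 0.001 0.006 0" --pt "-0.004 0.001 0.009 0" --pt "-0.004 0.001 0.012 0" --pt "-0.004 0.001 0.015 0" --pt "-0.004 0.001 0.018 0" --pt "-0.004 0.001 0.021 0" --pt "-0.004 0.001 0.024 0" --pt "-0.004 0.001 0.024 0"

```text
t: 7.67
tcp_pos: [568.9, -49.1, 170.6]
tcp_rot: [-3.14, -0.0, 1.75]
ft_force: [1.3, 0.1, -2.0]
finger_gap: 0.37
gripper_force: 50.1
```

Request:
move_arm --pt "0 0 0.005 0" --pt "0 0 0.01 0" --pt "0 0 0.016 0" --pt "0 0 0.022 0" --pt "0 0 0.028 0" --pt "0 0 0.034 0" --pt "0 0 0.038 0" --pt "0 0 0.04 0" --pt "0 0 0.04 0" --pt "0 0 0.04 0"

```text
t: 8.5
tcp_pos: [569.5, -49.3, 131.3]
tcp_rot: [3.142, 0.0, 1.75]
ft_force: [0.5, 0.2, -3.3]
finger_gap: 0.375
gripper_force: 50.1
```

Request:
move_arm --pt "0 0 0.001 0" --pt "0 0 0.002 0" --pt "0 0 0.003 0" --pt "0 0 0.003 0" --pt "0 0 0.003 0"

```text
t: 8.92
tcp_pos: [569.4, -49.2, 128.4]
tcp_rot: [3.142, -0.0, 1.75]
ft_force: [-0.3, 0.1, -3.0]
finger_gap: 0.372
gripper_force: 50.1
```

Request:
move_arm --pt "0 0 0.001 0" --pt "0 0 0.002 0" --pt "0 0 0.003 0" --pt "0 0 0.003 0" --pt "0 0 0.003 0"

```text
t: 9.33
tcp_pos: [569.4, -49.2, 125.4]
tcp_rot: [3.141, -0.0, 1.75]
ft_force: [0.5, 0.1, -0.5]
finger_gap: 0.364
gripper_force: 50.2
```

Request:
move_arm --pt "0 0 0.001 0" --pt "0 0 0.002 0" --pt "0 0 0.002 0" --pt "0 0 0.002 0"

```text
t: 9.67
tcp_pos: [569.7, -49.2, 125.3]
tcp_rot: [3.141, -0.001, 1.75]
ft_force: [-2.4, 1.0, 13.3]
finger_gap: 0.365
gripper_force: 51.4
```

The spare touched the floor at TCP 125.3, as predicted. Release and rise.

Request:
move_arm --pt "0 0 -0.001 0" --pt "0 0 -0.002 0" --pt "0 0 -0.002 0" --pt "0 0 -0.002 0" --pt "0 0 -0.002 0" --claw -0.2

```text
t: 10.08
tcp_pos: [569.4, -49.2, 125.1]
tcp_rot: [-3.142, 0.0, 1.75]
ft_force: [-0.4, 0.2, 0.3]
finger_gap: 0.6
gripper_force: 0.0
```

Request:
move_arm --pt "0 0 -0.01 0" --pt "0 0 -0.03 0" --pt "0 0 -0.06 0" --pt "0 0 -0.095 0" --pt "0 0 -0.13 0" --pt "0 0 -0.155 0" --pt "0 0 -0.165 0" --pt "0 0 -0.165 0"

```text
t: 10.75
tcp_pos: [571.0, -49.6, 293.4]
tcp_rot: [3.135, 0.001, 1.75]
ft_force: [-0.3, -1.6, -0.5]
finger_gap: 0.606
gripper_force: 0.0
```

```bash
python3 - <<'E'
from h import *
plan(465.5,-357,300,-.21); plan(480,-200,300,0.5)
E
```

```text
t 10.75 inc [-0.2838 -0.1585 -0.0066  1.9597] rows 16.0
t 10.75 inc [-0.1318 -0.1163 -0.0066  1.2497] rows 10.0
```

Request:
move_arm --pt "-0.014 -0.008 -0.007 0.11" --pt "-0.03 -0.016 -0.007 0.22" --pt "-0.046 -0.026 -0.007 0.33" --pt "-0.062 -0.035 -0.007 0.44" --pt "-0.08 -0.045 -0.007 0.55" --pt "-0.097 -0.054 -0.007 0.66" --pt "-0.114 -0.064 -0.007 0.77" --pt "-0.132 -0.074 -0.007 0.88" --pt "-0.15 -0.084 -0.007 0.99" --pt "-0.168 -0.094 -0.007 1.1" --pt "-0.185 -0.103 -0.007 1.21" --pt "-0.202 -0.113 -0.007 1.32" --pt "-0.22 -0.123 -0.007 1.43" --pt "-0.236 -0.132 -0.007 1.54" --pt "-0.25 -0.14 -0.007 1.65" --pt "-0.262 -0.147 -0.007 1.76" --pt "-0.274 -0.153 -0.007 1.87" --pt "-0.284 -0.1585 -0.007 1.96" --pt "-0.284 -0.1585 -0.007 1.96" --pt "-0.284 -0.1585 -0.007 1.96"

```text
t: 12.42
tcp_pos: [463.0, -356.5, 295.7]
tcp_rot: [-3.141, 0.003, -0.21]
ft_force: [-0.8, 0.6, 0.6]
finger_gap: 0.596
gripper_force: 0.0
```

```bash
python3 - <<'E'
from h import *
plan(465.5,-357,196,-.21)
T=shot('top','t4.png')['frame'];S=shot('side','s4.png')['frame']
a=cv2.resize(T[140:260,255:355],(400,480),interpolation=2);b=cv2.resize(S[205:325,255:355],(400,480),interpolation=2)
cv2.imwrite('pics/v4.png',np.hstack([a,b])[:,:,::-1])
E
```

```text
t 12.42 inc [0.0025 0.     0.0997 0.0005] rows 3.0
```

View pics/v4.png

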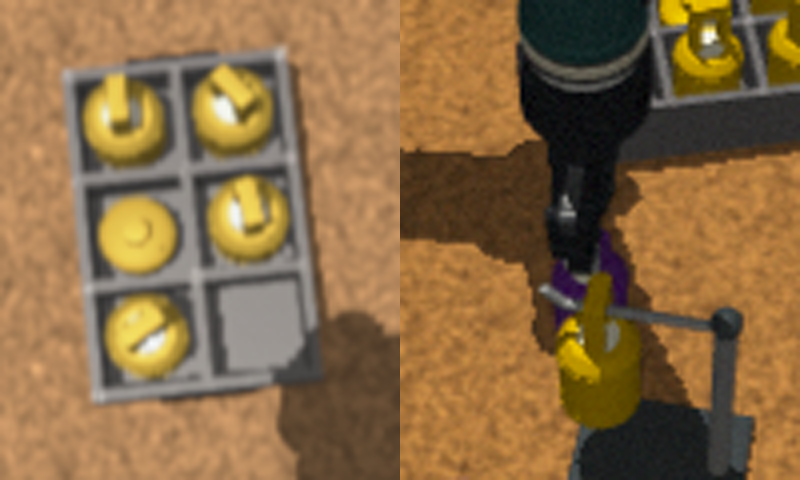

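The first spare stands in the middle cell at (250,220), looking centred, and the near cell at (258,325) is still empty. The gripper is over the hung spare, at (600,360) on the side half. Opening a little wider and descending.

Request:
move_arm --pt "0.002 0 0.01 0" --pt "0.002 0 0.03 0" --pt "0.002 0 0.045 0" --pt "0.002 0 0.06 0" --pt "0.002 0 0.07 0" --pt "0.002 0 0.08 0" --pt "0.002 0 0.09 0" --pt "0.002 0 0.097 0" --pt "0.002 0 0.1 0" --pt "0.002 0 0.1 0" --pt "0.002 0 0.1 0" --claw -0.5

```text
t: 13.43
tcp_pos: [466.1, -357.6, 197.6]
tcp_rot: [3.141, -0.001, -0.21]
ft_force: [0.3, 0.7, -0.3]
finger_gap: 0.75
gripper_force: 0.0
```

Request:
move_arm --pt "0 0 0 0" --pt "0 0 0 0" --pt "0 0 0 0" --pt "0 0 0 0" --pt "0 0 0 0" --pt "0 0 0 0" --claw 1 --newtons 50

```text
t: 13.93
tcp_pos: [466.3, -357.6, 197.9]
tcp_rot: [3.141, -0.001, -0.21]
ft_force: [0.3, 0.9, 5.1]
finger_gap: 0.37
gripper_force: 48.9
```

Gap 0.37 again. Raise 20 mm, then move out along tool −x.

Request:
move_arm --pt "0 0 -0.004 0" --pt "0 0 -0.008 0" --pt "0 0 -0.012 0" --pt "0 0 -0.016 0" --pt "0 0 -0.02 0" --pt "0 0 -0.02 0" --pt "0 0 -0.02 0"

```text
t: 14.52
tcp_pos: [466.0, -357.3, 217.6]
tcp_rot: [3.141, -0.0, -0.21]
ft_force: [0.1, -0.1, -2.1]
finger_gap: 0.365
gripper_force: 49.3
```

```bash
python3 - <<'E'
from h import *
T=cv2.imread('pics/top0.png');c=shot('top');s=shot('side','s5.png')
m=cv2.inRange(cv2.cvtColor(T,cv2.COLOR_BGR2HSV),(125,80,20),(155,255,255));k,l,st,ce=cv2.connectedComponentsWithStats(m)
for i in range(1,k):
    if st[i][4]>40: print(st[i],onz(c,*ce[i],70)[:2].round())
plan(378,-338,217.6,-.21)
E
```

```text
[455 201  32  20 385] [ 514. -475.]
[378 220  22  20 298] [ 463. -246.]
[447 254  29  20 375] [ 365. -441.]
t 14.62 inc [-0.0899 -0.0004 -0.0004 -0.0001] rows 3.0
```

Request:
move_arm --pt "-0.005 0 0 0" --pt "-0.013 0 0 0" --pt "-0.022 0 0 0" --pt "-0.031 0 0 0" --pt "-0.04 0 0 0" --pt "-0.05 0 0 0" --pt "-0.06 0 0 0" --pt "-0.07 0 0 0" --pt "-0.077 0 0 0" --pt "-0.08 0 0 0" --pt "-0.08 0 0 0" --pt "-0.08 0 0 0"

```text
t: 15.62
tcp_pos: [388.1, -340.7, 217.4]
tcp_rot: [3.141, -0.001, -0.21]
ft_force: [0.8, 1.2, -2.2]
finger_gap: 0.368
gripper_force: 49.3
```

Request:
move_arm --pt "0 0 -0.01 0" --pt "0 0 -0.03 0" --pt "0 0 -0.055 0" --pt "0 0 -0.075 0" --pt "0 0 -0.085 0" --pt "0 0 -0.085 0" --pt "0 0 -0.085 0"

```text
t: 16.2
tcp_pos: [388.2, -340.4, 302.5]
tcp_rot: [-3.142, -0.001, -0.209]
ft_force: [0.6, 0.7, -3.0]
finger_gap: 0.369
gripper_force: 49.6
```

```bash
python3 - <<'E'
from h import *
c=shot('top','t6.png');s=shot('side','s6.png');p=env.observe()['tcp_pos'];b=p[2]-119.5
print(p,'top proj body top/bottom',proj(c,[p[0],p[1],b+80]),proj(c,[p[0],p[1],b]),'side',proj(s,[p[0],p[1],b+40]),'bot near',proj(s,[p[0],p[1]-28,b]))
for n,f in(('top',c),('side',s)):
    m=cv2.inRange(cv2.cvtColor(f['frame'],cv2.COLOR_RGB2HSV),(18,150,40),(36,255,255));k,l,st,ce=cv2.connectedComponentsWithStats(m)
    for i in range(1,k):
        if st[i][4]>30: print(n,st[i],ce[i].round(1))
u,v=proj(c,[p[0],p[1],b+60]).astype(int);a=cv2.resize(c['frame'][v-40:v+40,u-40:u+40],(400,400),interpolation=2)
u2,v2=proj(s,[p[0],p[1],b+60]).astype(int);d=cv2.resize(s['frame'][v2-40:v2+40,u2-40:u2+40],(400,400),interpolation=2)
print(u-40,v-40,u2-40,v2-40);cv2.imwrite('pics/v6.png',np.hstack([a,d])[:,:,::-1])
plan(440,-150,303,.8);plan(490.8,-51.8,303,1.4)
E
```

```text
[ 387.4062186  -339.70742178  301.26394287] top proj body top/bottom [448.19944511 256.61410817] [436.68981581 256.37797219] side [272.07399805 270.01404558] bot near [273.07741222 287.84233945]
top [304 157  19  22 281] [313.2 167.5]
top [276 159  20  22 295] [285.7 170.4]
top [307 184  20  21 264] [316.9 194.5]
top [280 190  19  18 272] [289.  198.4]
top [282 214  20  20 252] [291.3 223.3]
top [427 245  29  24 277] [437.9 259.4]
top [442 244  11   5  36] [447.6 245.8]
top [178 258  11  13  36] [183.3 262.6]
top [168 262  20  14  83] [175.5 269. ]
side [343 182  22  44 598] [352.9 205.5]
side [297 186  17  28 313] [305.  201.7]
side [320 201  21  28 401] [330.  214.5]
side [260 249  25  39 554] [273.4 272.3]
side [435 311  44  89 613] [451.4 357.6]
side [481 384   8  16  50] [484.4 392.6]
405 216 231 225
t 16.3 inc [ 0.0119 -0.1965 -0.0017 -1.0097] rows 9.0
t 16.3 inc [ 0.0412 -0.3031 -0.0017 -1.6097] rows 13.0
```

View pics/v6.png

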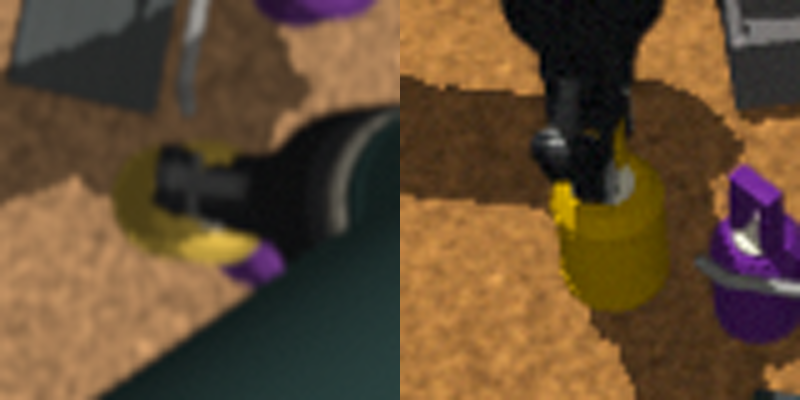

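The spare is free of the hook, held upright at (613,250), and sits about 3 mm along tool +x from the TCP. Moving it over the near cell.

```bash
python3 - <<'E'
from h import *
plan(491.8,-54.9,303,1.4)
E
```

```text
t 16.3 inc [ 0.0428 -0.3003 -0.0017 -1.6097] rows 13.0
```

Request:
move_arm --pt "0 -0.006 0 -0.05" --pt "0.001 -0.018 0 -0.13" --pt "0.003 -0.034 0 -0.22" --pt "0.006 -0.052 0 -0.32" --pt "0.009 -0.07 0 -0.42" --pt "0.012 -0.09 0 -0.52" --pt "0.015 -0.11 0 -0.62" --pt "0.018 -0.13 0 -0.72" --pt "0.021 -0.15 0 -0.82" --pt "0.024 -0.17 0 -0.92" --pt "0.027 -0.19 0 -1.02" --pt "0.03 -0.21 0 -1.12" --pt "0.033 -0.23 0 -1.22" --pt "0.036 -0.25 0 -1.32" --pt "0.039 -0.268 0 -1.42" --pt "0.041 -0.283 0 -1.51" --pt "0.042 -0.293 0 -1.57" --pt "0.0428 -0.299 0 -1.61" --pt "0.0428 -0.3003 0 -1.61" --pt "0.0428 -0.3003 0 -1.61"

```text
t: 17.97
tcp_pos: [491.7, -55.9, 301.6]
tcp_rot: [-3.14, 0.001, 1.399]
ft_force: [-0.5, -0.4, -1.9]
finger_gap: 0.366
gripper_force: 49.6
```

Request:
move_arm --pt "0 0 0.015 0" --pt "0 0 0.04 0" --pt "0 0 0.065 0" --pt "0 0 0.085 0" --pt "0 0 0.1 0" --pt "0 0 0.105 0" --pt "0 0 0.105 0" --pt "0 0 0.105 0" --pt "0 0 0.105 0"

```text
t: 18.72
tcp_pos: [493.0, -56.5, 198.3]
tcp_rot: [3.139, -0.0, 1.399]
ft_force: [0.4, -0.4, -1.5]
finger_gap: 0.37
gripper_force: 49.6
```

```bash
python3 - <<'E'
from h import *
s=shot('side','s7.png');p=env.observe()['tcp_pos'];b=p[2]-119.5;print(p)
print('body',proj(s,[p[0],p[1],b+40]),'botnear',proj(s,[p[0],p[1]-28,b]))
C=np.array([567.5,-6.5]);U=np.array([.9964,.085]);V=np.array([-.085,.9964])
print('cell inner near corners',[proj(s,[*(C+x*U-74*V),66]).round(1) for x in(-113,-43)])
u2,v2=290,180;cv2.imwrite('pics/v7.png',cv2.resize(s['frame'][160:240,270:370],(750,600),interpolation=2)[:,:,::-1])
plan(491.8,-54.9,175,1.4)
E
```

```text
[493.02796693 -56.26735101 198.37347671]
body [307.78063043 212.76740566] botnear [308.35431283 227.6485891 ]
cell inner near corners [array([298.5, 232. ]), array([320.2, 229.6])]
t 18.77 inc [ 0.0011 -0.0014  0.0234 -0.0008] rows 1.0
```

View pics/v7.png

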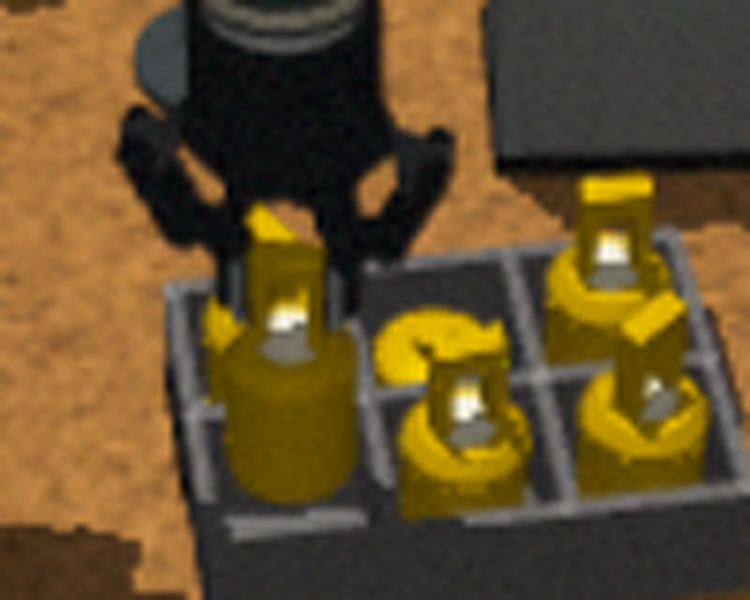

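The spare is centred left to right in the near cell, its body spanning 226–357 between walls at about 210 and 378. The placed spare stands well in the middle cell. Descending.

Request:
move_arm --pt "0.001 0 0.003 0" --pt "0.001 0 0.006 0" --pt "0.001 0 0.009 0" --pt "0.001 0 0.012 0" --pt "0.001 0 0.015 0" --pt "0.001 0 0.018 0" --pt "0.001 0 0.021 0" --pt "0.001 0 0.024 0" --pt "0.001 0 0.024 0"

```text
t: 19.52
tcp_pos: [492.0, -54.8, 172.7]
tcp_rot: [-3.14, 0.0, 1.4]
ft_force: [0.2, -0.4, -1.8]
finger_gap: 0.37
gripper_force: 49.7
```

Request:
move_arm --pt "0 0 0.005 0" --pt "0 0 0.01 0" --pt "0 0 0.016 0" --pt "0 0 0.022 0" --pt "0 0 0.028 0" --pt "0 0 0.034 0" --pt "0 0 0.038 0" --pt "0 0 0.041 0" --pt "0 0 0.041 0" --pt "0 0 0.041 0"

```text
t: 20.35
tcp_pos: [492.4, -54.9, 132.2]
tcp_rot: [-3.141, 0.0, 1.4]
ft_force: [0.2, 0.4, -1.3]
finger_gap: 0.37
gripper_force: 49.7
```

Request:
move_arm --pt "0 0 0.001 0" --pt "0 0 0.002 0" --pt "0 0 0.003 0" --pt "0 0 0.004 0" --pt "0 0 0.004 0"

```text
t: 20.77
tcp_pos: [492.3, -54.8, 128.2]
tcp_rot: [-3.142, -0.0, 1.4]
ft_force: [-0.2, -0.0, -1.4]
finger_gap: 0.368
gripper_force: 49.7
```

Request:
move_arm --pt "0 0 0.001 0" --pt "0 0 0.002 0" --pt "0 0 0.002 0" --pt "0 0 0.002 0"

```text
t: 21.1
tcp_pos: [492.5, -55.0, 128.0]
tcp_rot: [3.141, -0.002, 1.399]
ft_force: [-4.4, 1.6, 17.0]
finger_gap: 0.366
gripper_force: 51.6
```

The floor is reached. Release and rise.

Request:
move_arm --pt "0 0 -0.001 0" --pt "0 0 -0.001 0" --pt "0 0 -0.001 0" --pt "0 0 -0.001 0" --pt "0 0 -0.001 0" --claw -0.2

```text
t: 21.52
tcp_pos: [492.4, -54.8, 127.2]
tcp_rot: [-3.141, 0.0, 1.4]
ft_force: [0.6, 0.2, -0.4]
finger_gap: 0.597
gripper_force: 0.0
```

Request:
move_arm --pt "0 0 -0.01 0" --pt "0 0 -0.03 0" --pt "0 0 -0.06 0" --pt "0 0 -0.095 0" --pt "0 0 -0.13 0" --pt "0 0 -0.16 0" --pt "0 0 -0.18 0" --pt "0 0 -0.18 0" --pt "0 0 -0.18 0"

```text
t: 22.27
tcp_pos: [492.8, -54.9, 308.7]
tcp_rot: [3.139, -0.001, 1.4]
ft_force: [1.1, 0.5, -0.4]
finger_gap: 0.6
gripper_force: 0.0
```

Request:
move_arm --pt "-0.03 0 0 0" --pt "-0.06 0 0 0" --pt "-0.09 0 0 0" --pt "-0.12 0 0 0" --pt "-0.15 0 0 0" --pt "-0.18 0 0 0" --pt "-0.21 0 0 0" --pt "-0.23 0 0 0" --pt "-0.24 0 0 0" --pt "-0.24 0 0 0" --pt "-0.24 0 0 0"

```text
t: 23.18
tcp_pos: [451.1, -290.4, 306.2]
tcp_rot: [-3.139, -0.001, 1.399]
ft_force: [0.7, 0.2, -0.3]
finger_gap: 0.599
gripper_force: 0.0
```

```bash
python3 - <<'E'
from h import *
T=shot('top','t8.png')['frame'];S=shot('side','s8.png')['frame']
a=cv2.resize(T[145:245,255:355],(400,400),interpolation=2);b=cv2.resize(S[165:265,280:380],(400,400),interpolation=2)
cv2.imwrite('pics/v8.png',np.hstack([a,b])[:,:,::-1])
E
```

```text
(no output)
```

View pics/v8.png

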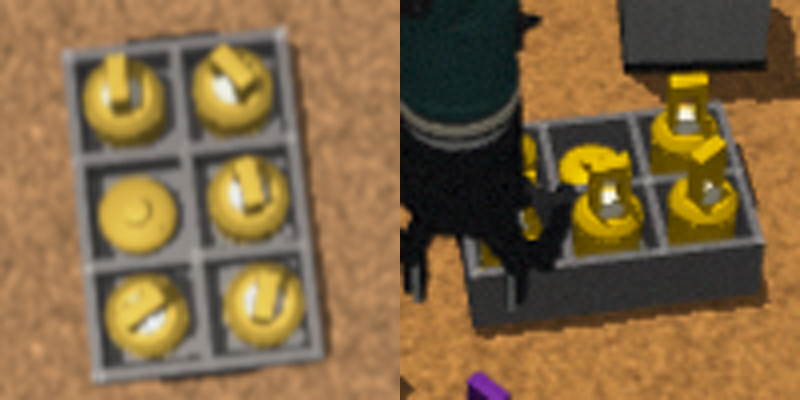

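The top view shows all six cells filled. The spares stand upright at (248,200) and (263,305), roughly centred, and the other cartridges have not moved.

```bash
python3 -c "
from workcell import env
print(env.finish_job())"
```

```text
the job is handed in; nothing more can be done
None
```

The job is handed in: both spares stand upright and released in the two empty cells, each lowered to the floor, at about 23 s on the clock; the last views showed nothing else moved, and no verdict was returned.

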